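# Pack up a support block to the gauge

## Robot

A 6-joint arm with a two-finger parallel gripper is mounted at the origin on the work surface. World frame = base frame: x ahead of the robot, y to its left, z up, the work surface at z = 0. Lengths are in m, angles in rad, forces in N, time in s.
With the tool pointing down it reaches from about 0.375 to 0.925 m from the base axis. Payload 5.7 kg.
Tool frame: the origin (TCP) lies at the very end of the fingers, on their centre line; the grasp point (between the pads) lies 19 mm behind it; z points along the fingers, y is the line along which they close (so a half turn about z gives the same grasp; the last joint's range is limited). The gripper opens to 85 mm and grips with 20 to 120 N. Pads are 22 mm wide; open, the fingers measure 114 mm over their backs; the gripper's body (76 mm by 85 mm) begins 54 mm behind the grasp point. The pads swing forward as they close: fully open they stand 13 mm farther back than shut.
Start: joints at [1.084, 0.359, 1.51, -0, 1.272, -0.115], TCP at [0.218, 0.559, 0.231] pointing down, gripper open.
Joint ranges: [-2.97, 2.97], [-1.01, 2.36], [0.21, 2.38], [-0.96, 4.11], [0.2, 2.71], [-2.98, 2.98]. Speed limits (rad/s): [2.39, 2.39, 3.14, 3.14, 3.14, 3.14].

## Interface

Orientations are given as [roll, pitch, yaw] about the fixed x, y, z axes, in that order (R = Rz(yaw) Ry(pitch) Rx(roll)).
In Python, from cell import r gives the robot as it stands.
- The arm moves only by the tool apply_moves, never from a script. Its arguments are lists of equal length, an entry for each row: "dp": the shift along the world's x, y, z scaled (see below), a list of three; "yaw": the turn about the world's z scaled (see below). In form: {"dp": [[tx, ty, tz], ...], "yaw": [yaw, ...]}. A call has 1 to 12 rows; each row is the pose to reach, as a shift and turn from the pose commanded when the call began, turning the shorter way round; what a row does not reach only later rows make up. The controller multiplies each number of a shift by 300 mm and each number of a turn by 2 pi rad. A row lasts 1/12 s, in which the tool goes at most 41.7 mm and 7.16 degrees, less where a joint would pass 70% of its speed; a pose out of reach is approached as far as the arm can. A call with a number of a shift or a turn outside -1 to 1 is refused whole. A call with a gripper value outside its range is refused whole. "grip" is the opening in per cent of the stroke, from 0 (shut) to 100 (fully open), set as the call begins (left out, the last holds). The fingers move at their own pace and stop on an object; the grip force is fixed at half the most. Time passes only in rows, so rows that repeat a pose let the fingers close. It gives the time, the measured TCP pose, the force, the opening and the grip force at its end, in the units of the state.
- r.sense(): the state, without advancing time (a new reading comes with each control period).
- r.read_camera(name): name is "scene" or "top" or "wrist"; returns the picture (420x560x3 uint8, blue, green, red); there is no depth.
- r.camera_info(name): a dict with "fx", "fy", "cx", "cy" (pixels), "xyz" and "attitude" of the camera in the world; the wrist camera has in their place "tool_from_camera" (4x4, takes a point from camera to tool coordinates, whose origin is the TCP and whose axes are the flange's). Camera axes: x right, y up, looking along -z (the intrinsics and any distortion apply to the point x, -y, -z); pixel columns grow to the right and rows downward; lengths in m; the calibration is good to about 2 mm. The wrist camera is an equidistant fisheye: a pixel r from the principal point sees the ray r / f radians off the axis. A picture is of the moment at which its call begins: read the wrist's pose just before it. camera_info takes no time and is no camera call.
- r.hand_in(): hands the job in; it is judged then, once.
The state is a dict: "t": time; "qpos": joint angles; "joint_vel": joint speeds; "effort": joint torques, N m; "ee_pos": TCP position; "tcp_rot": TCP orientation; "wrist_force": force on the tool from outside, world axes, zero at the start; "torque": the same for the moment, N m; "finger_gap": finger opening in m; "grasp_force": force on a finger pad.
Only numpy, scipy, OpenCV 4.12 (cv2) and the standard library are available. Lean on these libraries where they do the work, as an engineer would, in place of code of your own. Each camera call takes 0.05 s, during which the arm holds its last target. There are 200 camera calls.

## Task

Make the packed-up support for the machine frame: push the tall white block over at its top, with its foot butting the edge of the black bed plate, so that it lies flat on the plate, pointing along it. Then pile aluminium packing plates flat in one neat stack on the middle of the lying block until the top of the stack is level with the collar of the gauge post that stands right by the bed plate, no higher, and put all the plates left over in the grey tray. Leave the other tools where they are.

Things in the scene. Friction and masses are not known exactly. Their poses are not given: they have to be found in the camera images.
- bed: Black bed plate fixed on the bench, 160 (x) x 200 (y) x 10 mm high. Origin: centre of its underside, on the bench (z = 0). Its +y edge (100 mm from the origin) is the 10 mm high stop which the block's foot must butt when the block is tipped towards the plate's -y.
- block: White hollow plastic block, 90 x 90 x 150 mm, 0.7 to 1 kg, too wide to grip. Origin: its centre, z along its length. Starts upright on the bench, its -y face 2 to 8 mm off the bed's +y edge and nearly square to it. Pushed near its top towards the bed's -y (about 4 N) it tips (balance near 31 degrees) and falls onto the bed; its upper side is then 100 mm above the bench.
- block_foot (a point): Middle of the block's lower edge on the side facing the bed plate: the edge that butts the stop (45 mm to -y and 75 mm to -z of the block's origin in the block's axes).
- bed_gauge_spot (a point): Place on the bench 140 mm to the -y side of the bed plate's centre (in the plate's axes), where the gauge post in use stands.
- mat: Black rubber mat fixed on the bench, 300 (x) x 200 (y) x 4 mm, on which the packing plates lie flat, singly, in up to two rows of three. Origin: centre of its underside.
- tray: Grey open tray fixed on the bench, outside 230 (x) x 170 (y) x 30 mm high, walls and floor 5 mm. Origin: centre of its underside.
- gauge_a: Steel gauge post fixed on the bench: 52 mm foot 12 mm high, 12 mm post 155 mm high, dark collar of 32 mm diameter whose top is 130 mm above the bench. Only the post at bed_gauge_spot is in use; the other two are parked beyond the bed plate, away from the robot. Origin: centre of its underside.
- gauge_a_mark (a point): On the axis of gauge_a, level with the top of its collar: the height that the top of the stack must meet if this post is in use.
- gauge_b: Steel gauge post fixed on the bench: 52 mm foot 12 mm high, 12 mm post 170 mm high, dark collar of 32 mm diameter whose top is 145 mm above the bench. Only the post at bed_gauge_spot is in use; the other two are parked beyond the bed plate, away from the robot. Origin: centre of its underside.
- gauge_b_mark (a point): On the axis of gauge_b, level with the top of its collar: the height that the top of the stack must meet if this post is in use.
- gauge_c: Steel gauge post fixed on the bench: 52 mm foot 12 mm high, 12 mm post 185 mm high, dark collar of 32 mm diameter whose top is 160 mm above the bench. Only the post at bed_gauge_spot is in use; the other two are parked beyond the bed plate, away from the robot. Origin: centre of its underside.
- gauge_c_mark (a point): On the axis of gauge_c, level with the top of its collar: the height that the top of the stack must meet if this post is in use.
- plate1: Aluminium packing plate, 70 (x) x 50 (y) x 15 mm thick, 0.14 kg. Origin: its centre, z axis through its thickness. Starts flat on the mat with its x within 0.12 rad of the mat's x; five or all six are there, one may be absent. All are alike.
- plate2: Aluminium packing plate, 70 (x) x 50 (y) x 15 mm thick, 0.14 kg. Origin: its centre, z axis through its thickness. Starts flat on the mat with its x within 0.12 rad of the mat's x; five or all six are there, one may be absent. All are alike.
- plate3: Aluminium packing plate, 70 (x) x 50 (y) x 15 mm thick, 0.14 kg. Origin: its centre, z axis through its thickness. Starts flat on the mat with its x within 0.12 rad of the mat's x; five or all six are there, one may be absent. All are alike.
- plate4: Aluminium packing plate, 70 (x) x 50 (y) x 15 mm thick, 0.14 kg. Origin: its centre, z axis through its thickness. Starts flat on the mat with its x within 0.12 rad of the mat's x; five or all six are there, one may be absent. All are alike.
- plate5: Aluminium packing plate, 70 (x) x 50 (y) x 15 mm thick, 0.14 kg. Origin: its centre, z axis through its thickness. Starts flat on the mat with its x within 0.12 rad of the mat's x; five or all six are there, one may be absent. All are alike.
- plate6: Aluminium packing plate, 70 (x) x 50 (y) x 15 mm thick, 0.14 kg. Origin: its centre, z axis through its thickness. Starts flat on the mat with its x within 0.12 rad of the mat's x; five or all six are there, one may be absent. All are alike.
- cone1: Orange plastic nozzle cone, 64 mm foot, 175 mm tall. A bystander, to be left alone. Origin: on its underside.
- cone2: Orange plastic nozzle cone, 64 mm foot, 175 mm tall. A bystander, to be left alone. Origin: on its underside.
- crank: Crank with steel arm and wooden grip, about 150 x 110 mm, lying. A bystander, to be left alone. Origin: on its underside.
- valve: Ball valve with blue lever, about 100 x 90 x 32 mm, lying. A bystander, to be left alone. Origin: on its underside.
Not all that is in view belongs to the job. Several things have the shape of the block; the one meant has the colours described above.

How it is judged:
By the outcome, as a careful person would: the job done as asked, in the order asked, and still so for the second after the job is handed in, with the robot touching nothing.
Of plate1, plate2, plate3, plate4, plate5, plate6 only 5 to 6 are there at a start; the rules pass over those that are not, and their reading is None.
At some moment in a run one of plate1, plate2, plate3, plate4, plate5, plate6 may be knocked a few centimetres aside while the robot is not near it.
Once in a run the grip may slacken for a moment while it holds something.
It also fails if it takes over 210 s, if anything falls off the work surface, if the arm or the gripper's body presses on something with over 40 N, if the wrist force passes 120 N, or if a joint passes its speed limit or range.

## Working session

There is one attempt and no reset: what is moved stays moved. The work goes in short steps, Python scripts to look and compute and a tool call to move; the robot and the scene stay as the last step left them, time stands still between calls to the robot, and variables do not carry over. Pictures are saved under pics/ and viewed, at most 17 in all, crops included, and the job is handed in when it is done.

Besides the shell and the picture viewer there is one more tool, called after "Emit:" as a command line: name --pt "numbers of a row" for each row, then --argument value for the rest. apply_moves: Moves the arm, as the interface text tells. Shifts and turns lie within -1 to 1; 1 stands for 300 mm of shift or 2 pi rad of turn. Its arguments: {"type":"object","properties":{"dp":{"type":"array","items":{"type":"array","items":{"type":"number","minimum":-1,"maximum":1}}},"yaw":{"type":"array","items":{"type":"number","minimum":-1,"maximum":1}},"grip":{"type":"number"}},"required":["dp","yaw"]}

```bash
ls; mkdir -p pics; python3 - <<'E'
from cell import r
import cv2
for n in("scene","top"):
    cv2.imwrite(f"pics/{n}0.png",r.read_camera(n)); print(n,r.camera_info(n))
print(r.camera_info("wrist"));print(r.sense())
E
```

```text
pics
scene {'fx': 451.6354218621832, 'fy': 451.6354218621832, 'cx': 284.5663525135346, 'cy': 203.87185815674238, 'xyz': array([ 1.29320599, -0.18846746,  0.96436295]), 'attitude': array([ 0.7455194 , -0.01763048,  1.35513429])}
top {'fx': 419.4623783335743, 'fy': 419.4623783335743, 'cx': 272.16713332577257, 'cy': 210.4622956636969, 'xyz': array([0.3693261 , 0.02091317, 1.26718754]), 'attitude': array([ 0.17458743, -0.02376471, -1.56441835])}
{'fx': 325.19226210127806, 'fy': 325.19226210127806, 'cx': 283.09822276108724, 'cy': 207.74038278422265, 'tool_from_camera': array([[ 1.18952987e-04,  9.61044371e-01,  2.76394108e-01,
         7.04856515e-02],
       [ 9.99999596e-01, -3.60614305e-04,  8.23510350e-04,
        -4.69217009e-05],
       [ 8.91101656e-04,  2.76393899e-01, -9.61044025e-01,
        -1.42654062e-01],
       [ 0.00000000e+00,  0.00000000e+00,  0.00000000e+00,
         1.00000000e+00]])}
{'t': 0.1, 'qpos': array([ 1.08390613e+00,  3.59451235e-01,  1.51134665e+00,  5.05327614e-06,
        1.27251880e+00, -1.15125741e-01]), 'joint_vel': array([ 0.00151323, -0.00201143, -0.00371179, -0.00016845,  0.00083058,
       -0.00010562]), 'effort': array([-1.88770531e-05, -5.28648734e+01, -2.79352355e+01,  2.34683313e-05,
        4.92805440e-03,  8.67751567e-06]), 'ee_pos': array([0.21767816, 0.55844276, 0.23051824]), 'tcp_rot': array([-3.13988059e+00, -2.02837712e-04,  2.76982654e+00]), 'wrist_force': array([ 0.37460563, -0.27673736,  0.27677013]), 'torque': array([-0.00916271, -0.0149619 ,  0.03646835]), 'grasp_force': 0.0, 'finger_gap': 0.08520649274575263}
```

View pics/top0.png

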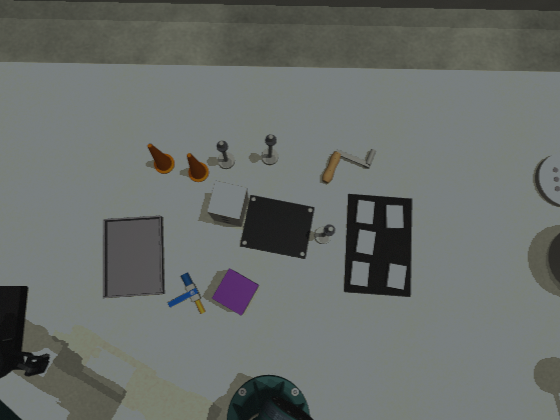

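View pics/scene0.png

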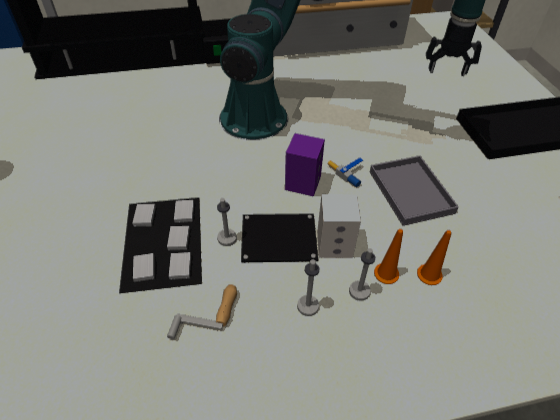

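The top view shows the bed near (278,226), the block near (228,202) on its +y side and the in-use gauge post near (325,236). It also shows five plates on the mat and the tray near (134,257). I'll enlarge it for corner readings.

```bash
cat > h.py <<'E'
import numpy as np,cv2
from scipy.spatial.transform import Rotation as R
from cell import r
def cam(n,s=None):
    i=r.camera_info(n)
    if n=="wrist":
        s=s or r.sense(); T=i["tool_from_camera"]; Rt=R.from_euler('xyz',s["tcp_rot"]).as_matrix()
        return i,Rt@T[:3,:3],s["ee_pos"]+Rt@T[:3,3]
    return i,R.from_euler('xyz',i["attitude"]).as_matrix(),i["xyz"]
def ray(n,u,v,s=None):
    i,Rm,p=cam(n,s); a,b=(u-i["cx"])/i["fx"],(v-i["cy"])/i["fy"]
    if n=="wrist":
        t=np.hypot(a,b); k=np.sin(t)/t if t else 1; d=np.array([a*k,-b*k,-np.cos(t)])
    else: d=np.array([a,-b,-1])
    return p,Rm@d
def at(n,u,v,z,s=None):
    p,d=ray(n,u,v,s); return p+d*(z-p[2])/d[2]
def proj(n,P,s=None):
    i,Rm,p=cam(n,s); c=Rm.T@(np.asarray(P)-p); c=np.array([c[0],-c[1],-c[2]])
    if n=="wrist":
        t=np.arctan2(np.hypot(c[0],c[1]),c[2]); k=t/np.hypot(c[0],c[1]); return np.array([i["cx"]+i["fx"]*k*c[0],i["cy"]+i["fy"]*k*c[1]])
    return np.array([i["cx"]+i["fx"]*c[0]/c[2],i["cy"]+i["fy"]*c[1]/c[2]])
E
python3 - <<'E'
import cv2
a=cv2.imread("pics/top0.png")
cv2.imwrite("pics/c1.png",cv2.resize(a[170:310,195:345],None,fx=4,fy=4,interpolation=cv2.INTER_CUBIC)) 
import numpy as np
g=cv2.cvtColor(a,cv2.COLOR_BGR2GRAY)
from h import *
m=(g[190:300,340:416]>120).astype('uint8')
for c in cv2.findContours(m,cv2.RETR_LIST,cv2.CHAIN_APPROX_NONE)[0]:
    if 100<cv2.contourArea(c)<900:
        b=cv2.boxPoints(cv2.minAreaRect(c))+[340,190]
        P=np.array([at("top",u,v,.019) for u,v in b])[:,:2]
        ctr=P.mean(0);e=P[1]-P[0];f=P[2]-P[1]
        print(b.mean(0),ctr.round(3),np.linalg.norm(e).round(3),np.linalg.norm(f).round(3),np.degrees(np.arctan2(e[1],e[0])).round(1))
s=cv2.imread("pics/scene0.png")
cv2.imwrite("pics/c2.png",cv2.resize(s[120:300,110:370],None,fx=3,fy=3,interpolation=cv2.INTER_CUBIC))
E
```

```text
[396.18462372 276.02308655] [ 0.397 -0.376] 0.068 0.045 -9.6
[359.42602921 273.20274353] [ 0.404 -0.267] 0.068 0.045 -7.6
[365.3265872  241.62716675] [ 0.498 -0.287] 0.067 0.045 -10.4
[394. 216.] [ 0.577 -0.378] 0.043 0.068 -89.4
[364.79207993 211.57920861] [ 0.589 -0.289] 0.068 0.045 -7.3
```

View pics/c1.png

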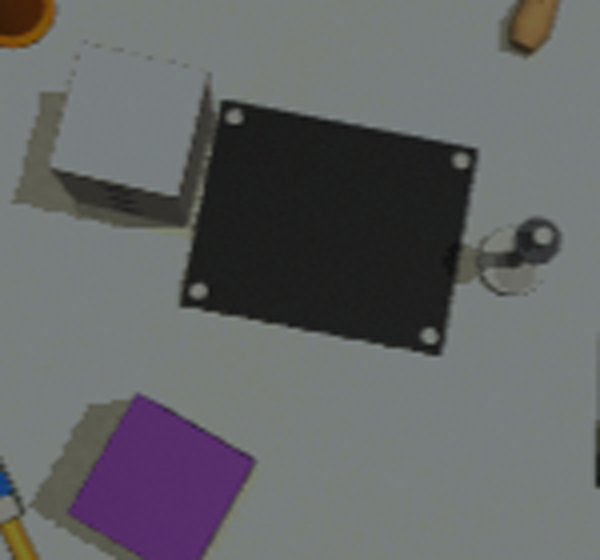

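View pics/c2.png

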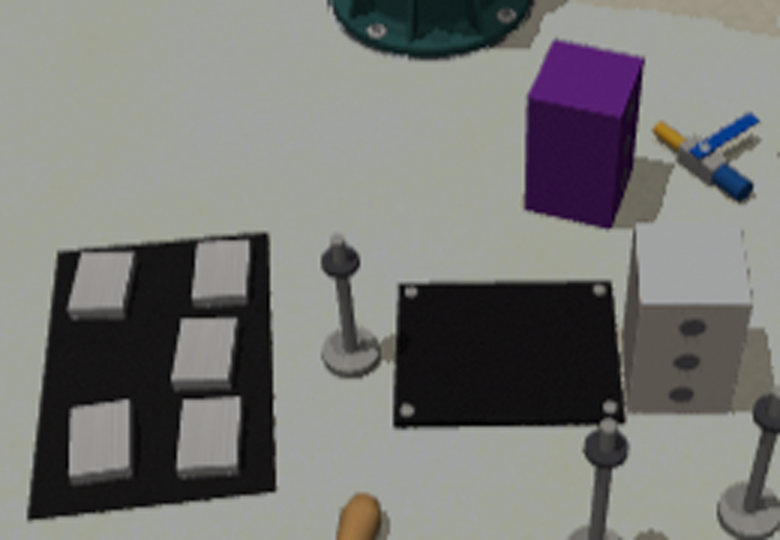

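The enlarged crop gives bed corners at (222,100), (478,149), (440,355) and (180,305). The block's top corners are (82,42), (212,73), (182,197) and (52,168), and the gauge post tip is at (541,237). In the scene crop the tip is at (336,238) and the gauge foot at (350,352).

```bash
python3 - <<'E'
from h import *
c=lambda q:np.array(q)/4+[195,170]
B=np.array([at("top",*c(q),.01)[:2] for q in[(222,100),(478,149),(440,355),(180,305)]])
K=np.array([at("top",*c(q),.15)[:2] for q in[(82,42),(212,73),(182,197),(52,168)]])
for n,Q in(("bed",B),("block",K)):
    d=np.diff(np.vstack([Q,Q[:1]]),axis=0); print(n,Q.round(4).tolist(),Q.mean(0).round(4),np.linalg.norm(d,axis=1).round(3),np.degrees(np.arctan2(d[:,1],d[:,0])).round(1))
y=(B[0]-B[1]+B[3]-B[2]);y/=np.linalg.norm(y); x=np.array([y[1],-y[0]]);o=B.mean(0)
print("yaw",np.degrees(np.arctan2(x[1],x[0])), "gauge spot",o-.14*y)
print("block in bed axes",[(np.dot(k-o,x).round(4),np.dot(k-o,y).round(4)) for k in list(K)+[K.mean(0)]])
g=o-.14*y
f=at("top",*c((513,262)),.012);print("foot top",f)
sc=lambda q:np.array(q)/3+[110,120]
for z in(.155,.17,.185): print("tip",z,at("top",*c((541,237)),z)[:2],at("scene",*sc((336,238)),z)[:2])
for z in(.13,.145,.16): print("collar",z,proj("scene",[*f[:2],z]),sc((341,255)))
t=[proj("top",[*at("scene",u,v,.03)[:2],.03]) for u,v in[(370,186),(422,157),(455,208),(404,221)]]
tr=np.array([at("top",u,v,.03)[:2] for u,v in[(103,219),(163,216),(165,295),(103,298)]]);print("tray",tr.round(3).tolist(),tr.mean(0))
E
```

```text
bed [[0.6387, 0.0591], [0.6027, -0.1369], [0.4458, -0.1067], [0.4815, 0.0881]] [ 0.5422 -0.0241] [0.199 0.16  0.198 0.16 ] [-100.4  169.1   79.6  -10.5]
block [[0.648, 0.1509], [0.6274, 0.0619], [0.5417, 0.0807], [0.5606, 0.1685]] [0.5944 0.1155] [0.091 0.088 0.09  0.089] [-103.1  167.7   77.9  -11.3]
yaw -10.404527323798856 gauge spot [ 0.51687482 -0.16179535]
block in bed axes [(np.float64(0.0725), np.float64(0.1913)), (np.float64(0.0683), np.float64(0.1)), (np.float64(-0.0194), np.float64(0.103)), (np.float64(-0.0167), np.float64(0.1927)), (np.float64(0.0262), np.float64(0.1467))]
foot top [ 0.5159062  -0.16212695  0.012     ]
tip 0.155 [ 0.51621858 -0.16034946] [ 0.52097432 -0.16189323]
tip 0.17 [ 0.51423745 -0.15790479] [ 0.53528616 -0.16238573]
tip 0.185 [ 0.51225632 -0.15546011] [ 0.54959801 -0.16287823]
collar 0.13 [222.49920123 204.75192647] [223.66666667 205.        ]
collar 0.145 [221.99472476 200.65439128] [223.66666667 205.        ]
collar 0.16 [221.48021379 196.47535228] [223.66666667 205.        ]
tray [[0.557, 0.493], [0.568, 0.317], [0.338, 0.3], [0.328, 0.476]] [0.44760455 0.39633839]
```

The post in use is gauge_a: its tip matches 155 mm and its collar 130 mm. That means two plates on the 100 mm block, with three left for the tray. I'll check cone clearance before the push.

```bash
python3 - <<'E'
from h import *
for q in[(200,173),(164,163)]: print("cone",at("top",*q,0.005))
for q in[(388,277),(432,278)]: print("cone scene",at("scene",*q,0.005))
x=np.array([np.cos(np.radians(-11)),np.sin(np.radians(-11))]);y=np.array([-x[1],x[0]])
k=np.array([.5944,.1155])
for d in(.075,.056): print(d,k+d*y)
E
```

```text
cone [0.70747351 0.21629401 0.005     ]
cone [0.73801046 0.32856701 0.005     ]
cone scene [0.72900664 0.22012715 0.005     ]
cone scene [0.75448431 0.32851274 0.005     ]
0.075 [0.60871067 0.18912204]
0.056 [0.6050853  0.17047112]
```

Emit:
apply_moves --pt "0.12 -0.12 0.05" --pt "0.24 -0.24 0.05" --pt "0.36 -0.36 0.05" --pt "0.48 -0.48 0.05" --pt "0.6 -0.6 0.05" --pt "0.72 -0.72 0.05" --pt "0.84 -0.84 0.05" --pt "0.9 -0.9 0.05" --pt "0.9 -1.0 0.05" --pt "0.9 -1.0 0.05" --pt "0.9 -1.0 0.05" --pt "0.9 -1.0 0.05" --yaw '[-0.018,-0.036,-0.055,-0.073,-0.092,-0.11,-0.128,-0.147,-0.165,-0.183,-0.202,-0.22]' --grip 40

```text
t: 1.1
ee_pos: [0.4889, 0.2567, 0.2458]
tcp_rot: [-3.141, 0.001, 1.378]
wrist_force: [-0.7, 0.9, -0.1]
finger_gap: 0.034
grasp_force: 0.0
```

Emit:
apply_moves --pt "0.13 -0.07 0" --pt "0.26 -0.14 0" --pt "0.404 -0.208 0" --pt "0.404 -0.208 0" --pt "0.404 -0.208 -0.1" --pt "0.404 -0.208 -0.22" --pt "0.404 -0.208 -0.34" --pt "0.404 -0.208 -0.46" --pt "0.404 -0.208 -0.54" --pt "0.404 -0.208 -0.54" --yaw '[0,0,0,0,0,0,0,0,0,0]'

```text
t: 1.93
ee_pos: [0.6041, 0.1956, 0.0782]
tcp_rot: [-3.131, 0.004, 1.387]
wrist_force: [-0.7, 0.8, -0.5]
finger_gap: 0.0341
grasp_force: 0.0
```

```bash
python3 - <<'E'
from h import *
cv2.imwrite("pics/s1.png",r.read_camera("scene")[110:310,200:460].repeat(3,0).repeat(3,1)); 
w=r.read_camera("wrist");cv2.imwrite("pics/w1.png",w)
E
```

```text
(no output)
```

View pics/s1.png

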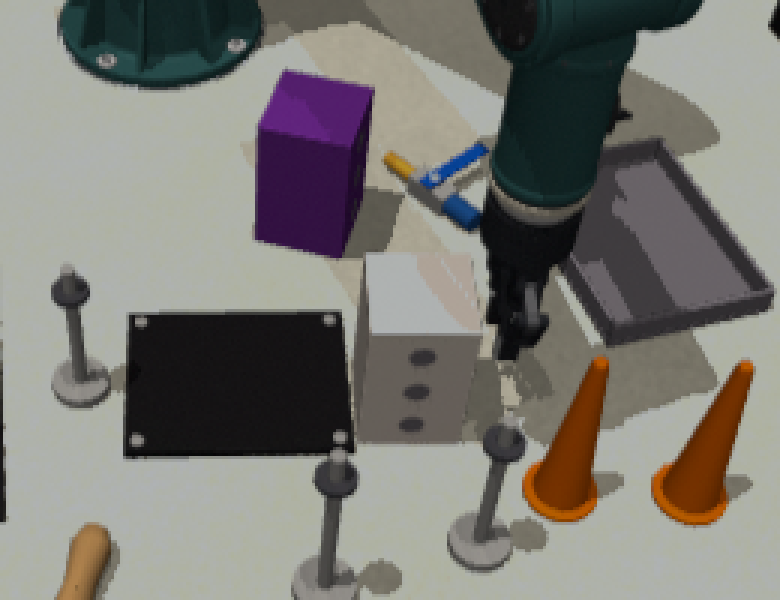

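The gripper stands behind the block's +y face with a clear gap to both the block and the cones. Next I'll push gently to butt the foot against the stop.

Emit:
apply_moves --pt "0 0 0.03" --pt "-0.004 -0.02 0.03" --pt "-0.008 -0.04 0.03" --pt "-0.012 -0.06 0.03" --pt "-0.014 -0.07 0.03" --pt "-0.015 -0.078 0.03" --pt "-0.016 -0.085 0.03" --pt "-0.018 -0.092 0.03" --pt "-0.019 -0.099 0.03" --pt "-0.019 -0.099 0.03" --yaw '[0,0,0,0,0,0,0,0,0,0]'

```text
t: 2.87
ee_pos: [0.604, 0.1676, 0.0937]
tcp_rot: [3.141, -0.002, 1.387]
wrist_force: [0.7, 5.8, 2.0]
finger_gap: 0.0345
grasp_force: 2.7
```

Emit:
apply_moves --pt "-0.001 -0.005 0" --pt "-0.002 -0.01 0" --pt "-0.003 -0.015 0" --pt "-0.003 -0.015 0" --yaw '[0,0,0,0]'

```text
t: 3.2
ee_pos: [0.6037, 0.165, 0.0948]
tcp_rot: [3.14, -0.005, 1.387]
wrist_force: [-1.0, 11.0, 9.5]
finger_gap: 0.0342
grasp_force: 5.9
```

```bash
python3 - <<'E'
from h import *
a=r.read_camera("scene")[170:270,300:370];b=r.read_camera("top")[170:250,200:270]
f=lambda i:cv2.resize(i,(400,600*1),interpolation=cv2.INTER_CUBIC)
cv2.imwrite("pics/s2.png",np.hstack([f(a),cv2.resize(b,(400,600),interpolation=cv2.INTER_CUBIC)]))
E
```

```text
(no output)
```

View pics/s2.png

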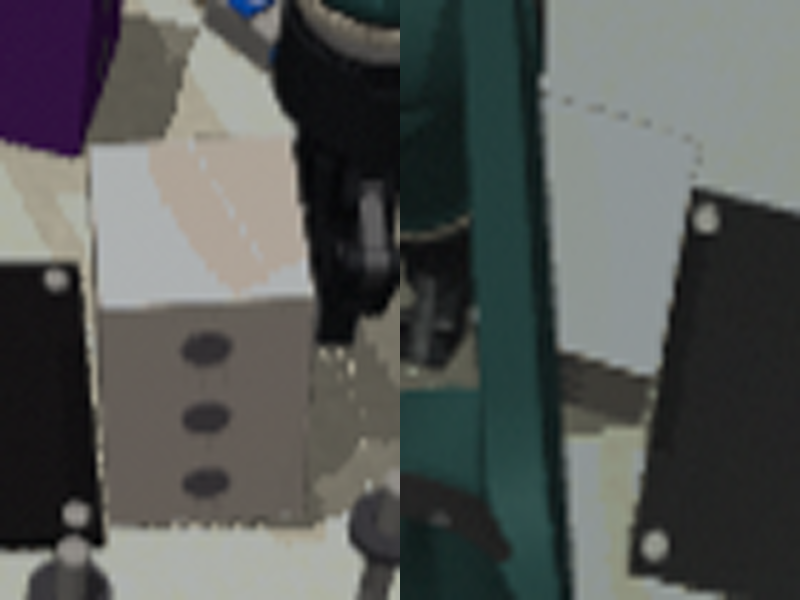

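The block stands upright against the plate edge, seen in the left half near (100,500) and in the right half near (660,380). I'll retreat slightly, rise and push near the top.

Emit:
apply_moves --pt "0.006 0.035 0" --pt "0.006 0.035 0.06" --pt "0.006 0.035 0.12" --pt "0.006 0.035 0.12" --pt "0.002 0.015 0.12" --pt "-0.002 -0.005 0.12" --pt "-0.005 -0.025 0.12" --pt "-0.008 -0.045 0.12" --pt "-0.012 -0.065 0.12" --pt "-0.015 -0.085 0.12" --pt "-0.019 -0.105 0.12" --pt "-0.022 -0.125 0.12" --yaw '[0,0,0,0,0,0,0,0,0,0,0,0]'

```text
t: 4.3
ee_pos: [0.5956, 0.1239, 0.1291]
tcp_rot: [-3.141, 0.0, 1.387]
wrist_force: [-0.1, 3.5, 5.4]
finger_gap: 0.0346
grasp_force: 2.4
```

Emit:
apply_moves --pt "-0.003 -0.018 0" --pt "-0.007 -0.036 0" --pt "-0.01 -0.054 0" --pt "-0.013 -0.072 0" --pt "-0.016 -0.09 0" --pt "-0.02 -0.108 0" --pt "-0.023 -0.126 0" --pt "-0.023 -0.126 0" --yaw '[0,0,0,0,0,0,0,0]'

```text
t: 4.97
ee_pos: [0.5885, 0.0859, 0.1289]
tcp_rot: [-3.141, 0.001, 1.387]
wrist_force: [0.7, -0.7, 0.5]
finger_gap: 0.0341
grasp_force: 0.0
```

Emit:
apply_moves --pt "0.01 0.1 0.1" --pt "0.02 0.2 0.2" --pt "0.02 0.3 0.3" --pt "0.02 0.3 0.4" --pt "0.02 0.35 0.5" --pt "0.02 0.35 0.5" --pt "0.02 0.35 0.5" --yaw '[0,0,0,0,0,0,0]'

```text
t: 5.55
ee_pos: [0.5963, 0.1932, 0.2815]
tcp_rot: [3.137, -0.002, 1.389]
wrist_force: [-0.5, -0.2, -0.7]
finger_gap: 0.0343
grasp_force: 0.0
```

```bash
python3 - <<'E'
from h import *
a=r.read_camera("scene")[110:310,100:400];b=r.read_camera("top");cv2.imwrite("pics/t3full.png",b);b=b[180:310,200:420]
f=lambda i:cv2.resize(i,(600,400),interpolation=cv2.INTER_CUBIC)
print(r.sense()["ee_pos"],r.sense()["tcp_rot"])
cv2.imwrite("pics/s3.png",cv2.resize(a,(800,533),interpolation=cv2.INTER_CUBIC));cv2.imwrite("pics/t3.png",cv2.resize(b,(800,473),interpolation=cv2.INTER_CUBIC))
E
```

```text
[0.5943051  0.19178582 0.27823303] [-3.13997202e+00  8.58146775e-04  1.38769990e+00]
```

View pics/t3.png

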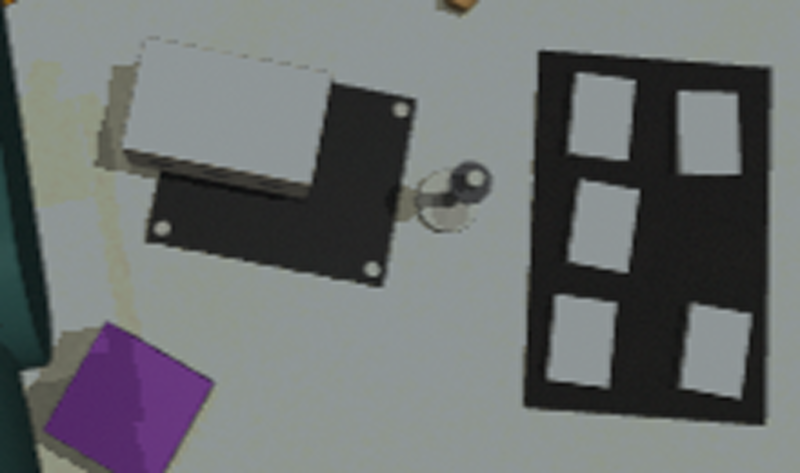

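View pics/s3.png

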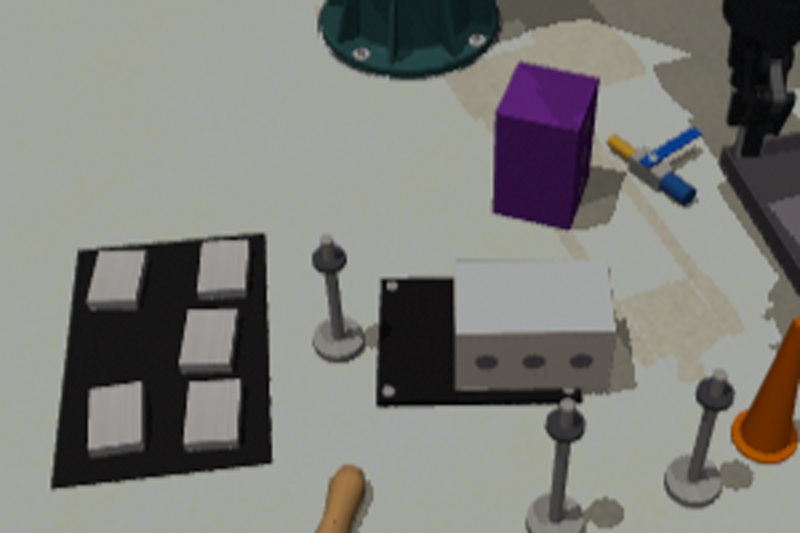

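The block lies flat on the bed plate. Its top corners in the enlarged top view are (146,38), (330,74), (312,187) and (125,150). All five plates are in place.

```bash
python3 - <<'E'
from h import *
a=cv2.imread("pics/t3full.png")
c=lambda q:np.array(q)*220/800+[200,180]
K=np.array([at("top",*c(q),.10)[:2] for q in[(146,38),(330,74),(312,187),(125,150)]])
d=np.diff(np.vstack([K,K[:1]]),axis=0); print(K.mean(0).round(4),np.linalg.norm(d,axis=1).round(3),np.degrees(np.arctan2(d[:,1],d[:,0])).round(1))
o=np.array([.5422,-.0241]);t=np.radians(-10.4);x=np.array([np.cos(t),np.sin(t)]);y=np.array([-x[1],x[0]])
print([(np.dot(k-o,x).round(4),np.dot(k-o,y).round(4)) for k in list(K)+[K.mean(0)]])
g=cv2.cvtColor(a,cv2.COLOR_BGR2GRAY)
m=(g[190:300,340:416]>110).astype('uint8')
for q in cv2.findContours(m,cv2.RETR_LIST,cv2.CHAIN_APPROX_NONE)[0]:
    if 100<cv2.contourArea(q)<900:
        b=cv2.boxPoints(cv2.minAreaRect(q))+[340,190]
        P=np.array([at("top",u,v,.019) for u,v in b])[:,:2]
        e=[P[1]-P[0],P[2]-P[1]];e=max(e,key=np.linalg.norm);print(P.mean(0).round(4),np.degrees(np.arctan(e[1]/e[0])).round(1))
E
```

```text
[0.5743 0.021 ] [0.147 0.09  0.147 0.09 ] [-100.7  171.1   79.3   -9.3]
[(np.float64(0.0687), np.float64(0.1245)), (np.float64(0.0681), np.float64(-0.0221)), (np.float64(-0.022), np.float64(-0.0244)), (np.float64(-0.0211), np.float64(0.1227)), (np.float64(0.0234), np.float64(0.0502))]
[ 0.3966 -0.3772] -10.6
[ 0.4041 -0.2678] -7.3
[ 0.4976 -0.2883] -9.8
[ 0.5767 -0.3791] -2.7
[ 0.5895 -0.2899] -7.3
```

The foot overhangs by about 23 mm, which is what pivoting over the 10 mm edge should give. The block is square to the plate and supported, so I'll go for the plates.

Emit:
apply_moves --pt "-0.02 -0.1 0" --pt "-0.04 -0.2 0" --pt "-0.06 -0.3 0" --pt "-0.1 -0.4 0" --pt "-0.13 -0.5 0" --pt "-0.16 -0.6 0" --pt "-0.2 -0.7 0" --pt "-0.23 -0.8 0" --pt "-0.26 -0.9 0" --pt "-0.29 -1.0 0" --pt "-0.32 -1.0 0" --pt "-0.32 -1.0 0" --yaw '[-0.019,-0.038,-0.057,-0.076,-0.095,-0.114,-0.133,-0.152,-0.171,-0.19,-0.21,-0.228]' --grip 75

```text
t: 6.65
ee_pos: [0.4958, -0.1097, 0.2771]
tcp_rot: [-3.141, 0.005, -0.055]
wrist_force: [-0.9, 0.1, -0.1]
finger_gap: 0.0641
grasp_force: 0.0
```

Emit:
apply_moves --pt "0 -0.12 0" --pt "0 -0.24 0" --pt "0 -0.36 -0.1" --pt "0 -0.48 -0.2" --pt "0 -0.6 -0.3" --pt "0 -0.6 -0.4" --pt "0 -0.6 -0.5" --pt "0 -0.6 -0.5" --yaw '[-0.019,-0.021,-0.021,-0.021,-0.021,-0.021,-0.021,-0.021]'

```text
t: 7.32
ee_pos: [0.4932, -0.2857, 0.1216]
tcp_rot: [-3.135, 0.013, -0.18]
wrist_force: [-0.4, 0.6, 0.1]
finger_gap: 0.0641
grasp_force: 0.0
```

```bash
python3 - <<'E'
from h import *
s=r.sense();w=r.read_camera("wrist");cv2.imwrite("pics/w2.png",w);print(s["ee_pos"],s["tcp_rot"])
for p in[(.3966,-.3772),(.4041,-.2678),(.4976,-.2883),(.5767,-.3791),(.5895,-.2899)]: print(p,proj("wrist",[*p,.019],s).round())
E
```

```text
[ 0.49315676 -0.28571546  0.12156272] [-3.13487196  0.01336676 -0.17982072]
(0.3966, -0.3772) [401. 288.]
(0.4041, -0.2678) [282. 303.]
(0.4976, -0.2883) [286. 199.]
(0.5767, -0.3791) [385.  80.]
(0.5895, -0.2899) [266.  81.]
```

View pics/w2.png

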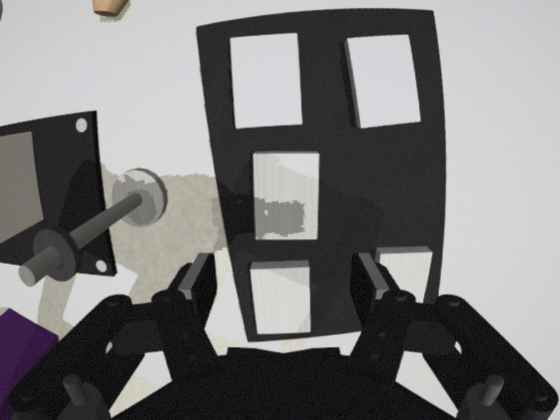

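The wrist view shows the middle plate at corners (254,152), (319,153), (317,240) and (256,239), within 3 px of the prediction.

```bash
cat >> h.py <<'E'
def plate(Q,z,n="wrist",s=None):
    P=np.array([at(n,*q,z,s)[:2] for q in Q]); e=P[0]-P[3]+P[1]-P[2]
    print("ctr",P.mean(0).round(4),"yaw",np.arctan2(e[1],e[0]).round(3),"sides",[np.linalg.norm(P[i]-P[i-1]).round(3) for i in range(4)])
E
python3 - <<'E'
from h import *
s=r.sense();print(s["ee_pos"],s["tcp_rot"])
s=dict(ee_pos=np.array([0.49315676,-0.28571546,0.12156272]),tcp_rot=[-3.13487196,0.01336676,-0.17982072])
plate([(254,152),(319,153),(317,240),(256,239)],.019,s=s)
plate([(231,38),(298,34),(302,124),(236,128)],.019,s=s)
plate([(349,37),(408,35),(420,122),(361,128)],.019,s=s)
E
```

```text
[ 0.49484921 -0.28600603  0.12473132] [-3.1363702   0.01002764 -0.17879274]
ctr [ 0.4988 -0.289 ] yaw -0.177 sides [np.float64(0.071), np.float64(0.049), np.float64(0.071), np.float64(0.05)]
ctr [ 0.59   -0.2904] yaw -0.133 sides [np.float64(0.069), np.float64(0.05), np.float64(0.069), np.float64(0.049)]
ctr [ 0.5772 -0.3798] yaw -0.03 sides [np.float64(0.071), np.float64(0.048), np.float64(0.07), np.float64(0.049)]
```

Emit:
apply_moves --pt "0.003 -0.003 -0.1" --pt "0.003 -0.003 -0.2" --pt "0.003 -0.003 -0.3" --pt "0.003 -0.003 -0.37" --pt "0.003 -0.003 -0.4" --pt "0.003 -0.003 -0.41" --pt "0.003 -0.003 -0.41" --pt "0.003 -0.003 -0.41" --pt "0.003 -0.003 -0.41" --yaw '[0,0,0,0,0,0,0,0,0]'

```text
t: 8.12
ee_pos: [0.5012, -0.2896, 0.0081]
tcp_rot: [3.14, -0.003, -0.177]
wrist_force: [-0.2, 0.8, 0.1]
finger_gap: 0.0638
grasp_force: 0.0
```

Emit:
apply_moves --pt "0 0 0" --pt "0 0 0" --pt "0 0 0" --pt "0 0 0" --yaw '[0,0,0,0]' --grip 30

```text
t: 8.45
ee_pos: [0.5009, -0.2894, 0.0081]
tcp_rot: [3.141, -0.002, -0.177]
wrist_force: [-0.9, 1.8, 9.7]
finger_gap: 0.0483
grasp_force: 61.4
```

Emit:
apply_moves --pt "0 0 0.05" --pt "0 0 0.15" --pt "0 0 0.28" --pt "0 0 0.41" --pt "0 0.1 0.54" --pt "0.05 0.2 0.66" --pt "0.08 0.3 0.66" --pt "0.11 0.42 0.66" --pt "0.14 0.54 0.66" --pt "0.17 0.66 0.66" --pt "0.2 0.78 0.66" --pt "0.24 0.9 0.66" --yaw '[0,0,0,0,0,0,0,0,0,0,0,0]'

```text
t: 9.45
ee_pos: [0.5713, -0.017, 0.2049]
tcp_rot: [-3.142, 0.0, -0.177]
wrist_force: [0.9, -0.9, -1.3]
finger_gap: 0.0479
grasp_force: 63.2
```

Emit:
apply_moves --pt "0.012 0.07 0" --pt "0.012 0.13 -0.04" --pt "0.012 0.133 -0.1" --pt "0.012 0.133 -0.15" --pt "0.012 0.133 -0.18" --pt "0.012 0.133 -0.2" --pt "0.012 0.133 -0.2" --pt "0.012 0.133 -0.2" --yaw '[0,0,0,0,0,0,0,0]'

```text
t: 10.12
ee_pos: [0.5757, 0.0207, 0.1446]
tcp_rot: [-3.141, -0.0, -0.178]
wrist_force: [0.0, 0.7, -2.1]
finger_gap: 0.0484
grasp_force: 63.1
```

```bash
python3 - <<'E'
from h import *
s=r.sense();w=r.read_camera("wrist");cv2.imwrite("pics/w3.png",w);print(s["ee_pos"],s["tcp_rot"],s["finger_gap"],s["wrist_force"])
E
```

```text
[0.57571164 0.02073546 0.14457296] [-3.14147915e+00 -1.53762537e-04 -1.77560825e-01] 0.048414839448284196 [ 0.03348914  0.677788   -2.11193076]
```

View pics/w3.png

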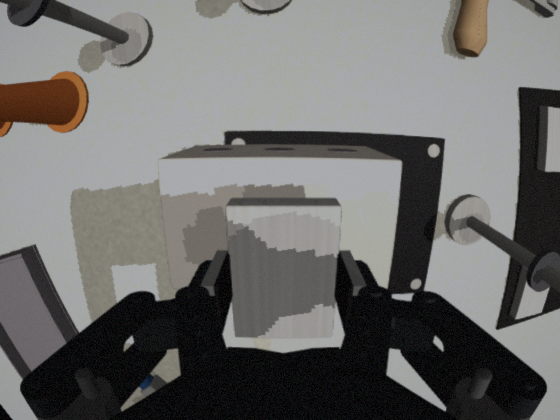

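The plate is held level above the block, with its front edge at (228,203)–(340,203). The block's far top edge runs from (161,158) to (400,160), which I'll use to check centring.

```bash
python3 - <<'E'
from h import *
s=r.sense()
A,B=at("wrist",161,158,.1,s)[:2],at("wrist",400,160,.1,s)[:2]
d=A-B;L=np.linalg.norm(d);y=d/L;x=np.array([y[1],-y[0]])
print(L,np.degrees(np.arctan2(x[1],x[0])),"centre",(A+B)/2-.045*x)
zt=s["ee_pos"][2]-.0041+.015
C,D=at("wrist",228,199,zt,s)[:2],at("wrist",340,199,zt,s)[:2]
print(np.linalg.norm(C-D),"plate ctr",(C+D)/2-.035*x, s["ee_pos"])
E
```

```text
0.14499950917285476 -10.70971473560149 centre [0.57806853 0.02231015]
0.04735186273064605 plate ctr [0.57682    0.02038653] [0.57612395 0.02068621 0.14498378]
```

Emit:
apply_moves --pt "0.003 0.004 -0.05" --pt "0.003 0.004 -0.09" --pt "0.003 0.004 -0.115" --pt "0.003 0.004 -0.125" --pt "0.003 0.004 -0.13" --pt "0.003 0.004 -0.132" --pt "0.003 0.004 -0.132" --yaw '[-0.001,-0.001,-0.001,-0.001,-0.001,-0.001,-0.001]'

```text
t: 10.75
ee_pos: [0.5769, 0.0222, 0.1052]
tcp_rot: [-3.141, -0.001, -0.183]
wrist_force: [-0.5, -0.2, -2.2]
finger_gap: 0.0475
grasp_force: 63.2
```

Still no contact, so I'll lower a little more, then open.

Emit:
apply_moves --pt "0 0 -0.003" --pt "0 0 -0.005" --pt "0 0 -0.007" --pt "0 0 -0.007" --yaw '[0,0,0,0]'

```text
t: 11.08
ee_pos: [0.577, 0.0222, 0.1041]
tcp_rot: [-3.142, -0.002, -0.183]
wrist_force: [-3.0, 0.7, 8.8]
finger_gap: 0.0481
grasp_force: 64.3
```

Emit:
apply_moves --pt "0 0 0" --pt "0 0 0" --pt "0 0 0" --pt "0 0 0.03" --pt "0 0 0.1" --pt "0 0 0.2" --pt "0 0 0.33" --pt "0 -0.05 0.37" --pt "0.01 -0.15 0.37" --pt "0.02 -0.27 0.37" --pt "0.02 -0.39 0.37" --pt "0.03 -0.51 0.37" --yaw '[0,0,0,0,0,0,0,0,0,0,0,0]' --grip 75

```text
t: 12.08
ee_pos: [0.5851, -0.1319, 0.2145]
tcp_rot: [3.142, -0.001, -0.182]
wrist_force: [2.1, 0.6, -0.3]
finger_gap: 0.0642
grasp_force: 0.0
```

Emit:
apply_moves --pt "0 -0.12 0" --pt "0 -0.24 0" --pt "0 -0.36 0" --pt "0 -0.48 0" --pt "0 -0.53 -0.1" --pt "0 -0.53 -0.2" --pt "0 -0.53 -0.3" --pt "0 -0.53 -0.3" --pt "0 -0.53 -0.3" --yaw '[0.002,0.004,0.008,0.008,0.008,0.008,0.008,0.008,0.008]'

```text
t: 12.83
ee_pos: [0.5841, -0.289, 0.1225]
tcp_rot: [-3.14, 0.004, -0.133]
wrist_force: [0.2, 0.5, 1.1]
finger_gap: 0.0645
grasp_force: 0.0
```

```bash
python3 - <<'E'
from h import *
s=r.sense();w=r.read_camera("wrist");t=r.read_camera("top");cv2.imwrite("pics/t4.png",t);cv2.imwrite("pics/w4.png",np.hstack([w[60:360,120:520],cv2.resize(t[180:300,210:370],(400,300),interpolation=cv2.INTER_CUBIC)]));print(s["ee_pos"],s["tcp_rot"])
np.savez("w4.npz",p=s["ee_pos"],o=s["tcp_rot"])
for p in [(.59,-.2904),(.5772,-.3798)]: print(proj("wrist",[*p,.019],s)-[120,60])
E
```

```text
[ 0.58413486 -0.28897113  0.12249858] [-3.13967678  0.00383853 -0.13318176]
[163.92935831 138.59281115]
[274.81368364 139.96705677]
```

View pics/w4.png

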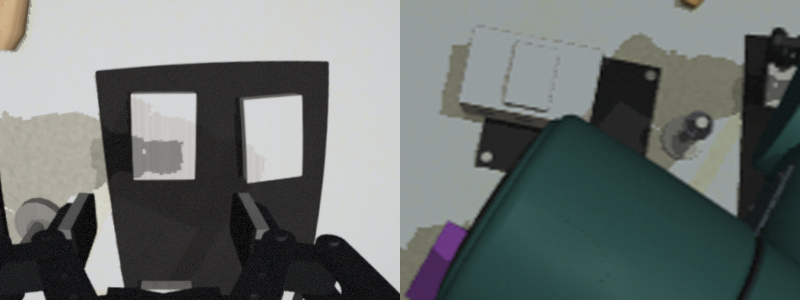

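The plate ahead is centred at (164,136), 3 px from the prediction. In the top view, plate 1 sits in the middle of the lying block at (531,76).

Emit:
apply_moves --pt "0.015 0 -0.1" --pt "0.015 0 -0.2" --pt "0.015 0 -0.3" --pt "0.015 0 -0.36" --pt "0.015 0 -0.38" --pt "0.015 0 -0.388" --pt "0.015 0 -0.388" --pt "0.015 0 -0.388" --yaw '[0,0,0,0,0,0,0,0]'

```text
t: 13.6
ee_pos: [0.5917, -0.2906, 0.0094]
tcp_rot: [3.14, -0.004, -0.133]
wrist_force: [-0.2, -0.7, 0.4]
finger_gap: 0.0642
grasp_force: 0.0
```

Emit:
apply_moves --pt "0 0 0" --pt "0 0 0" --pt "0 0 0" --pt "0 0 0" --yaw '[0,0,0,0]' --grip 30

```text
t: 13.93
ee_pos: [0.5914, -0.2906, 0.0096]
tcp_rot: [3.14, -0.003, -0.133]
wrist_force: [-0.4, -0.1, 7.1]
finger_gap: 0.0476
grasp_force: 61.5
```

Emit:
apply_moves --pt "0 0 0.05" --pt "0 0 0.15" --pt "0 0 0.28" --pt "0 0 0.41" --pt "0 0.1 0.54" --pt "-0.01 0.2 0.65" --pt "-0.02 0.3 0.65" --pt "-0.03 0.42 0.65" --pt "-0.04 0.54 0.65" --pt "-0.05 0.66 0.65" --pt "-0.05 0.78 0.65" --pt "-0.05 0.9 0.65" --yaw '[0,0,0,0,0,-0.004,-0.008,-0.008,-0.008,-0.008,-0.008,-0.008]'

```text
t: 14.93
ee_pos: [0.5745, -0.0181, 0.2033]
tcp_rot: [-3.141, -0.001, -0.184]
wrist_force: [1.1, 0.4, -1.6]
finger_gap: 0.0478
grasp_force: 65.6
```

Emit:
apply_moves --pt "0 0.08 0" --pt "0 0.14 -0.04" --pt "0 0.143 -0.1" --pt "0 0.143 -0.14" --pt "0 0.143 -0.16" --pt "0 0.143 -0.16" --pt "0 0.143 -0.16" --pt "0 0.143 -0.16" --yaw '[0,0,0,0,0,0,0,0]'

```text
t: 15.6
ee_pos: [0.5757, 0.0228, 0.1552]
tcp_rot: [-3.141, -0.002, -0.184]
wrist_force: [-0.3, -0.6, -1.3]
finger_gap: 0.0474
grasp_force: 65.6
```

```bash
python3 - <<'E'
from h import *
s=r.sense();w=r.read_camera("wrist");cv2.imwrite("pics/w5.png",cv2.resize(w[130:360,150:410],(780,600)[:2] if 0 else (650,575),interpolation=cv2.INTER_CUBIC));print(s["ee_pos"],s["tcp_rot"],s["finger_gap"],s["grasp_force"])
E
```

```text
[0.57571208 0.02277381 0.15518919] [-3.14131116e+00 -1.70404390e-03 -1.83857829e-01] 0.0474328090166204 65.55933594703674
```

View pics/w5.png

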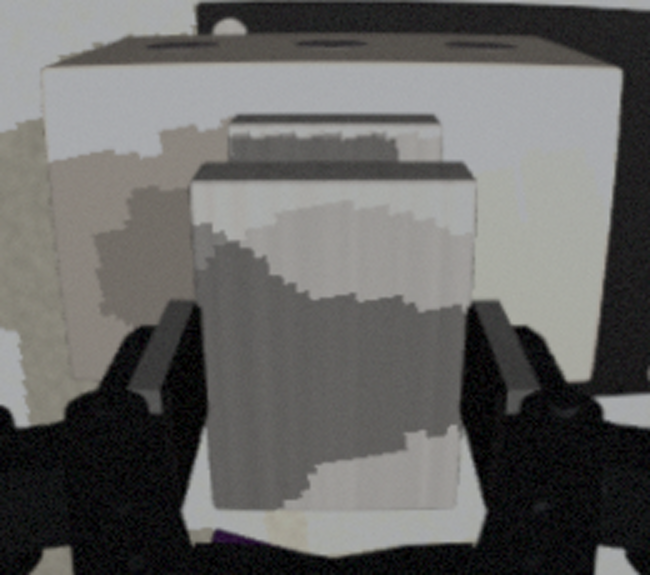

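The lower plate's top front edge runs from (229,124) to (441,124) and the held plate's from (192,180) to (475,180). I'll compare the two.

```bash
python3 - <<'E'
from h import *
s=r.sense();print(s["ee_pos"]);c=lambda q:np.array(q)/2.5+[150,130]
t=s["tcp_rot"][2];x=np.array([np.cos(t),np.sin(t)])
for a,b,z in[((229,124),(441,124),.115),((192,180),(475,180),s["ee_pos"][2]-.0056+.015)]:
    C,D=at("wrist",*c(a),z,s)[:2],at("wrist",*c(b),z,s)[:2];d=C-D
    print(np.linalg.norm(d),np.degrees(np.arctan2(d[1],d[0]))-90,(C+D)/2-.035*x)
E
```

```text
[0.57578996 0.02276878 0.15525062]
0.04883552204448645 -10.527176549672205 [0.5747887  0.02228103]
0.04854532665854077 -10.538146768946518 [0.574771   0.02271033]
```

Emit:
apply_moves --pt "0 -0.001 -0.05" --pt "0 -0.001 -0.08" --pt "0 -0.001 -0.1" --pt "0 -0.001 -0.108" --pt "0 -0.001 -0.112" --pt "0 -0.001 -0.115" --pt "0 -0.001 -0.117" --pt "0 -0.001 -0.117" --yaw '[0,0,0,0,0,0,0,0]'

```text
t: 16.32
ee_pos: [0.5743, 0.0228, 0.1206]
tcp_rot: [3.141, 0.001, -0.183]
wrist_force: [-5.3, -0.7, 10.7]
finger_gap: 0.0478
grasp_force: 66.9
```

Emit:
apply_moves --pt "0 0 0" --pt "0 0 0" --pt "0 0 0" --pt "0 0 0.03" --pt "0 0 0.1" --pt "0 0 0.2" --pt "0 0 0.32" --pt "0 -0.05 0.32" --pt "0 -0.15 0.32" --pt "0 -0.27 0.32" --pt "0 -0.39 0.32" --pt "0 -0.51 0.32" --yaw '[0,0,0,0,0,0,0,0,0,0,0,0]' --grip 75

```text
t: 17.32
ee_pos: [0.5751, -0.1314, 0.216]
tcp_rot: [3.142, -0.001, -0.182]
wrist_force: [0.8, -0.6, -0.2]
finger_gap: 0.0642
grasp_force: 0.0
```

Emit:
apply_moves --pt "0 -0.12 0" --pt "0 -0.24 0" --pt "0 -0.36 0" --pt "0 -0.48 0" --pt "0 -0.6 -0.08" --pt "0 -0.72 -0.18" --pt "0 -0.82 -0.28" --pt "0 -0.82 -0.3" --pt "0 -0.82 -0.3" --pt "0 -0.82 -0.3" --yaw '[0.004,0.008,0.012,0.016,0.02,0.024,0.024,0.024,0.024,0.024]'

```text
t: 18.15
ee_pos: [0.5745, -0.3755, 0.1247]
tcp_rot: [-3.14, 0.001, -0.033]
wrist_force: [0.1, 1.1, 0.3]
finger_gap: 0.0642
grasp_force: 0.0
```

```bash
python3 - <<'E'
from h import *
s=r.sense();w=r.read_camera("wrist");t=r.read_camera("top");sc=r.read_camera("scene");f=lambda i,a,b:cv2.resize(i,(a,b),interpolation=cv2.INTER_CUBIC)
cv2.imwrite("pics/w6.png",np.vstack([np.hstack([w[30:330,120:520],f(t[180:300,210:370],400,300)]),np.hstack([f(sc[170:290,200:360],400,300),f(sc[170:290,110:270],400,300)])]));print(s["ee_pos"],s["tcp_rot"])
for p in [(.5772,-.3798),(.4041,-.2678),(.3966,-.3772)]: print(proj("wrist",[*p,.019],s)-[120,30])
E
```

```text
[ 0.57452048 -0.3754562   0.12473836] [-3.13968814e+00  1.36107192e-03 -3.34335596e-02]
[168.54084979 172.06274152]
[ 66.74866285 334.02361082]
[170.56577649 341.13232343]
```

View pics/w6.png

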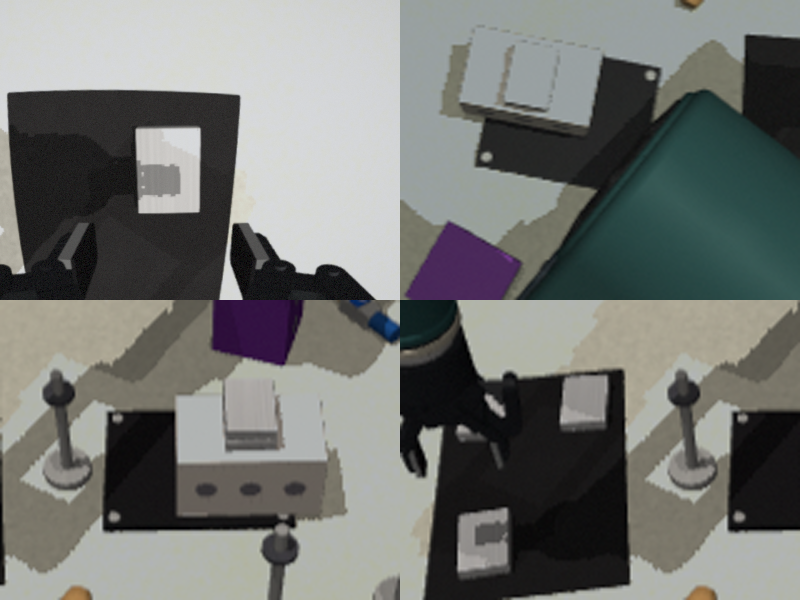

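The two-plate stack is neat and centred on the block. The next plate is at (168,170), as predicted.

Emit:
apply_moves --pt "0.007 -0.011 -0.1" --pt "0.007 -0.011 -0.2" --pt "0.007 -0.011 -0.3" --pt "0.007 -0.011 -0.36" --pt "0.007 -0.011 -0.38" --pt "0.007 -0.011 -0.395" --pt "0.007 -0.011 -0.395" --pt "0.007 -0.011 -0.395" --yaw '[0,0,0,0,0,0,0,0]'

```text
t: 18.97
ee_pos: [0.5784, -0.3799, 0.0085]
tcp_rot: [3.14, -0.002, -0.032]
wrist_force: [0.4, -0.1, -0.1]
finger_gap: 0.0638
grasp_force: 0.0
```

Emit:
apply_moves --pt "0 0 0" --pt "0 0 0" --pt "0 0 0" --pt "0 0 0" --yaw '[0,0,0,0]' --grip 30

```text
t: 19.3
ee_pos: [0.5785, -0.3804, 0.009]
tcp_rot: [3.14, -0.003, -0.033]
wrist_force: [-0.4, 0.9, 6.7]
finger_gap: 0.0479
grasp_force: 62.4
```

Emit:
apply_moves --pt "0 0 0.05" --pt "0 0 0.15" --pt "0 0 0.28" --pt "0 0 0.41" --pt "0 0.1 0.54" --pt "0 0.22 0.66" --pt "0 0.34 0.77" --pt "0 0.46 0.77" --pt "0 0.59 0.77" --pt "0 0.72 0.77" --pt "0 0.85 0.77" --pt "0 0.98 0.77" --yaw '[0,0,0,0,0,0,0.003,0.006,0.009,0.012,0.015,0.017]'

```text
t: 20.3
ee_pos: [0.5768, -0.0867, 0.2388]
tcp_rot: [3.141, -0.002, 0.075]
wrist_force: [1.0, 0.4, -1.3]
finger_gap: 0.0479
grasp_force: 62.4
```

Emit:
apply_moves --pt "-0.01 0.13 0" --pt "-0.03 0.26 0" --pt "-0.05 0.39 0" --pt "-0.07 0.52 0" --pt "-0.1 0.65 0" --pt "-0.12 0.78 0" --pt "-0.14 0.91 0" --pt "-0.16 1.0 0" --yaw '[0,0,0,0,0,0,0,0]'

```text
t: 20.97
ee_pos: [0.5283, 0.2148, 0.2386]
tcp_rot: [-3.14, -0.002, 0.075]
wrist_force: [-0.0, 0.0, -0.4]
finger_gap: 0.048
grasp_force: 62.4
```

Emit:
apply_moves --pt "-0.03 0.13 0" --pt "-0.06 0.26 0" --pt "-0.084 0.39 -0.1" --pt "-0.084 0.52 -0.2" --pt "-0.084 0.65 -0.3" --pt "-0.084 0.715 -0.4" --pt "-0.084 0.715 -0.5" --pt "-0.084 0.715 -0.5" --pt "-0.084 0.715 -0.5" --yaw '[0,0,0,0,0,0,0,0,0]'

```text
t: 21.72
ee_pos: [0.5016, 0.4253, 0.0854]
tcp_rot: [3.139, 0.005, 0.076]
wrist_force: [-1.4, -0.4, -1.8]
finger_gap: 0.0481
grasp_force: 62.9
```

```bash
python3 - <<'E'
from h import *
s=r.sense();w=r.read_camera("wrist");cv2.imwrite("pics/w7.png",w);print(s["ee_pos"],s["tcp_rot"],s["finger_gap"])
o=np.array([.4476,.3963]);R2=np.array([[.9973,-.0732],[.0732,.9973]])
for p in[(.115,.085),(.115,-.085),(-.115,-.085),(-.115,.085)]: print(proj("wrist",[*(o+R2@p),.03],s))
E
```

```text
[0.50163682 0.42525448 0.08535313] [3.13859623 0.00496026 0.07568659] 0.04812553727634589
[186.25567258 135.8709357 ]
[448.80589819 140.74507796]
[399.02359406 394.78280851]
[216.67232313 400.23310665]
```

View pics/w7.png

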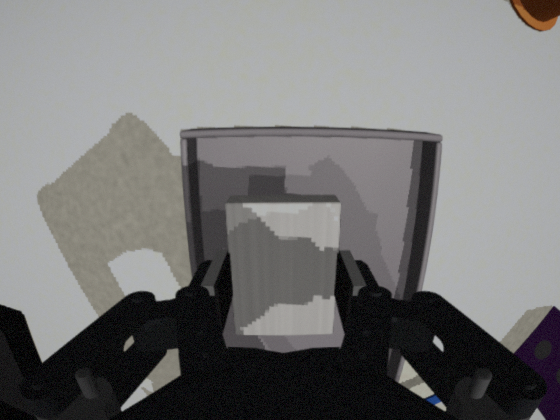

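The tray's far corners are at (181,131) and (441,131). That is about 4 mm off the estimate, and the clearance is still ample, so I'll lower the plate.

Emit:
apply_moves --pt "0.01 0 -0.08" --pt "0.01 0 -0.16" --pt "0.01 0 -0.21" --pt "0.01 0 -0.235" --pt "0.01 0 -0.245" --pt "0.01 0 -0.25" --pt "0.01 0 -0.25" --yaw '[0,0,0,0,0,0,0]'

```text
t: 22.35
ee_pos: [0.5082, 0.4265, 0.0144]
tcp_rot: [-3.14, -0.002, 0.074]
wrist_force: [0.5, 0.0, -2.1]
finger_gap: 0.0482
grasp_force: 62.9
```

Emit:
apply_moves --pt "0 0 -0.005" --pt "0 0 -0.01" --pt "0 0 -0.014" --pt "0 0 -0.014" --yaw '[0,0,0,0]'

```text
t: 22.68
ee_pos: [0.5076, 0.4266, 0.01]
tcp_rot: [-3.141, -0.002, 0.075]
wrist_force: [-0.8, -1.3, 7.2]
finger_gap: 0.0482
grasp_force: 63.9
```

Emit:
apply_moves --pt "0 0 0" --pt "0 0 0" --pt "0 0 0" --pt "0 0 0.05" --pt "0 0 0.15" --pt "0 0 0.28" --pt "0 0 0.41" --pt "-0.02 -0.1 0.54" --pt "-0.04 -0.22 0.67" --pt "-0.06 -0.35 0.76" --pt "-0.08 -0.48 0.76" --pt "-0.1 -0.61 0.76" --yaw '[0,0,0,0,0,0,0,0,0,0,0,0]' --grip 66

```text
t: 23.68
ee_pos: [0.4807, 0.2597, 0.2378]
tcp_rot: [-3.14, -0.006, 0.076]
wrist_force: [0.2, -1.2, -0.1]
finger_gap: 0.0563
grasp_force: 0.0
```

Emit:
apply_moves --pt "0 -0.13 0" --pt "0 -0.26 0" --pt "0 -0.39 0" --pt "0 -0.52 0" --pt "0 -0.65 0" --pt "0 -0.78 0" --pt "0 -0.91 0" --pt "-0.02 -1.0 0" --yaw '[-0.004,-0.008,-0.012,-0.016,-0.02,-0.024,-0.028,-0.032]' --grip 75

```text
t: 24.35
ee_pos: [0.4742, -0.0432, 0.2352]
tcp_rot: [3.141, -0.002, -0.129]
wrist_force: [0.3, -0.8, -0.4]
finger_gap: 0.0637
grasp_force: 0.0
```

Emit:
apply_moves --pt "-0.04 -0.12 0" --pt "-0.08 -0.24 0" --pt "-0.12 -0.36 -0.05" --pt "-0.16 -0.48 -0.1" --pt "-0.2 -0.6 -0.18" --pt "-0.225 -0.7 -0.28" --pt "-0.225 -0.705 -0.37" --pt "-0.225 -0.705 -0.37" --pt "-0.225 -0.705 -0.37" --pt "-0.225 -0.705 -0.37" --yaw '[0,0,0,0,0,0,0,0,0,0]'

```text
t: 25.18
ee_pos: [0.4064, -0.251, 0.1248]
tcp_rot: [-3.141, -0.0, -0.126]
wrist_force: [-0.4, 0.0, 0.0]
finger_gap: 0.0645
grasp_force: 0.0
```

```bash
cat > pl.py <<'E'
from h import *
def find(s,w,guess):
    g=cv2.cvtColor(w,cv2.COLOR_BGR2GRAY); u,v=proj("wrist",[*guess,.019],s)
    m=cv2.threshold(g,75,255,cv2.THRESH_BINARY)[1]
    for c in cv2.findContours(m,cv2.RETR_LIST,cv2.CHAIN_APPROX_NONE)[0]:
        if 3000<cv2.contourArea(c)<9000:
            P=np.array([at("wrist",*q[0],.019,s)[:2] for q in c]); 
            b=cv2.minAreaRect((P*1000).astype('float32')); print("found",np.array(b[0]).round(1),np.array(b[1]).round(1),b[2],"pred px",(u,v),"px",c.reshape(-1,2).mean(0))
    print(s["ee_pos"],s["tcp_rot"])
E
python3 - <<'E'
from pl import *
s=r.sense();w=r.read_camera("wrist");cv2.imwrite("pics/w8.png",w);find(s,w,(.4041,-.2678))
E
```

```text
found [ 406.  -267.9] [50.9 71.3] 82.58684539794922 pred px (np.float64(304.20011545055166), np.float64(205.87395333805583)) px [303.75172414 202.10689655]
found [ 398.5 -375.4] [55.4 71.6] 79.77376556396484 pred px (np.float64(304.20011545055166), np.float64(205.87395333805583)) px [425.38688525 194.13442623]
found [575.9 -38. ] [165.9 124.6] 66.84916687011719 pred px (np.float64(304.20011545055166), np.float64(205.87395333805583)) px [49.08422939 45.55017921]
[ 0.40637089 -0.25103079  0.12477942] [-3.14123738e+00 -2.14716398e-04 -1.26389441e-01]
```

Emit:
apply_moves --pt "0 -0.056 -0.1" --pt "0 -0.056 -0.2" --pt "0 -0.056 -0.3" --pt "0 -0.056 -0.36" --pt "0 -0.056 -0.38" --pt "0 -0.056 -0.39" --pt "0 -0.056 -0.39" --pt "0 -0.056 -0.39" --yaw '[0,0,0,0,0,0,0,0]'

```text
t: 25.9
ee_pos: [0.4073, -0.2689, 0.0084]
tcp_rot: [3.14, -0.002, -0.126]
wrist_force: [1.1, -0.7, -0.1]
finger_gap: 0.0639
grasp_force: 0.0
```

Emit:
apply_moves --pt "0 0 0" --pt "0 0 0" --pt "0 0 0" --pt "0 0 0" --yaw '[0,0,0,0]' --grip 30

```text
t: 26.23
ee_pos: [0.407, -0.2689, 0.0087]
tcp_rot: [3.14, -0.003, -0.127]
wrist_force: [-0.6, 2.0, 11.6]
finger_gap: 0.0482
grasp_force: 60.6
```

Emit:
apply_moves --pt "0 0 0.05" --pt "0 0 0.15" --pt "0 0 0.28" --pt "0 0 0.41" --pt "0 0 0.54" --pt "0.02 0.1 0.64" --pt "0.04 0.22 0.72" --pt "0.06 0.34 0.76" --pt "0.08 0.46 0.76" --pt "0.1 0.58 0.76" --pt "0.12 0.7 0.76" --pt "0.14 0.82 0.76" --yaw '[0,0,0,0,0,0.004,0.008,0.012,0.016,0.02,0.025,0.032]'

```text
t: 27.23
ee_pos: [0.4477, -0.0206, 0.2359]
tcp_rot: [3.141, -0.002, 0.075]
wrist_force: [0.4, -0.5, -1.2]
finger_gap: 0.048
grasp_force: 63.6
```

Emit:
apply_moves --pt "0 0.12 0" --pt "0 0.25 0" --pt "0 0.38 0" --pt "0 0.51 0" --pt "-0.02 0.64 0" --pt "-0.05 0.77 0" --pt "-0.08 0.9 0" --pt "-0.11 0.99 0" --pt "-0.11 0.99 0" --yaw '[0,0,0,0,0,0,0,0,0]'

```text
t: 27.98
ee_pos: [0.4131, 0.2792, 0.2357]
tcp_rot: [-3.138, -0.001, 0.078]
wrist_force: [0.6, 0.0, -2.3]
finger_gap: 0.0475
grasp_force: 63.6
```

Emit:
apply_moves --pt "-0.03 0.12 0" --pt "-0.06 0.24 -0.05" --pt "-0.08 0.36 -0.1" --pt "-0.08 0.458 -0.18" --pt "-0.08 0.458 -0.3" --pt "-0.08 0.458 -0.42" --pt "-0.08 0.458 -0.52" --pt "-0.08 0.458 -0.52" --pt "-0.08 0.458 -0.52" --yaw '[0,0,0,0,0,0,0,0,0]'

```text
t: 28.73
ee_pos: [0.3901, 0.4107, 0.0783]
tcp_rot: [3.139, 0.003, 0.074]
wrist_force: [-0.1, 0.9, -1.0]
finger_gap: 0.0476
grasp_force: 63.5
```

```bash
python3 - <<'E'
from h import *
s=r.sense();w=r.read_camera("wrist");cv2.imwrite("pics/w9.png",w);print(s["ee_pos"],s["tcp_rot"],s["finger_gap"])
E
```

```text
[0.3900587  0.41067217 0.07827395] [3.13937021e+00 2.97992165e-03 7.40819187e-02] 0.047640920534623245
```

View pics/w9.png

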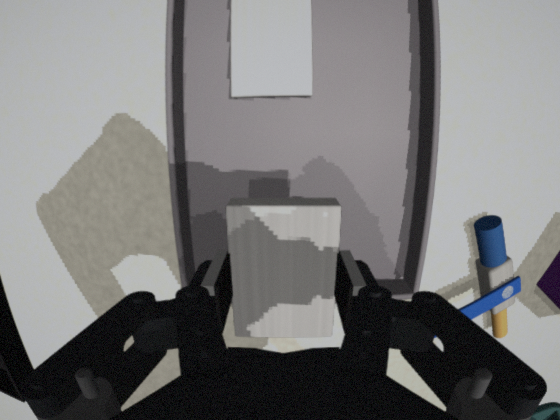

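Plate A lies flat in the tray at (271,48). The inner near corner of the tray is at about (402,280), and I'll check clearance to it for plate B.

```bash
python3 - <<'E'
from h import *
s=r.sense();print(s["ee_pos"])
for q,z in[((402,280),.005),((417,292),.03),((231,96),.02),((312,96),.02),((440,60),.03),((168,60),.03)]: print(q,at("wrist",*q,z,s).round(4))
E
```

```text
[0.39152896 0.41188332 0.07995644]
(402, 280) [0.3459 0.3134 0.005 ]
(417, 292) [0.3493 0.3107 0.03  ]
(231, 96) [0.4722 0.4501 0.02  ]
(312, 96) [0.4755 0.4003 0.02  ]
(440, 60) [0.5096 0.3216 0.03  ]
(168, 60) [0.4936 0.4893 0.03  ]
```

Emit:
apply_moves --pt "0.01 0.01 -0.08" --pt "0.01 0.01 -0.15" --pt "0.01 0.01 -0.2" --pt "0.01 0.01 -0.22" --pt "0.01 0.01 -0.228" --pt "0.01 0.01 -0.232" --pt "0.01 0.01 -0.235" --pt "0.01 0.01 -0.235" --yaw '[0,0,0,0,0,0,0,0]'

```text
t: 29.45
ee_pos: [0.3952, 0.4159, 0.0099]
tcp_rot: [-3.14, -0.003, 0.074]
wrist_force: [0.2, 0.1, 1.2]
finger_gap: 0.0478
grasp_force: 63.8
```

Emit:
apply_moves --pt "0 0 -0.001" --pt "0 0 -0.001" --pt "0 0 -0.001" --pt "0 0 0.05" --pt "0 0 0.15" --pt "0 0 0.28" --pt "0 0 0.41" --pt "0.02 -0.06 0.53" --pt "0.05 -0.14 0.63" --pt "0.08 -0.24 0.7" --pt "0.11 -0.35 0.76" --pt "0.15 -0.46 0.76" --yaw '[0,0,0,0,0,0,0,0,0,0,0,0]' --grip 66

```text
t: 30.45
ee_pos: [0.4408, 0.277, 0.2406]
tcp_rot: [-3.139, -0.007, 0.076]
wrist_force: [1.9, 0.3, -0.4]
finger_gap: 0.0566
grasp_force: 0.0
```

Emit:
apply_moves --pt "0.03 -0.12 0" --pt "0.06 -0.24 0" --pt "0.06 -0.37 0" --pt "0.06 -0.5 0" --pt "0.06 -0.63 0" --pt "0.06 -0.76 0" --pt "0.06 -0.89 0" --pt "0.06 -1.0 0" --yaw '[-0.005,-0.01,-0.015,-0.02,-0.025,-0.03,-0.035,-0.041]' --grip 75

```text
t: 31.12
ee_pos: [0.4564, -0.0252, 0.2366]
tcp_rot: [3.141, -0.0, -0.185]
wrist_force: [0.2, 0.5, -0.8]
finger_gap: 0.0636
grasp_force: 0.0
```

Emit:
apply_moves --pt "-0.02 -0.13 0" --pt "-0.04 -0.26 0" --pt "-0.07 -0.39 0" --pt "-0.1 -0.52 0" --pt "-0.13 -0.64 0" --pt "-0.16 -0.76 0" --pt "-0.18 -0.88 0" --pt "-0.2 -1.0 0" --pt "-0.2 -1.0 0" --yaw '[0,0,0,0,0,0,0,0,0]'

```text
t: 31.87
ee_pos: [0.3965, -0.3296, 0.2369]
tcp_rot: [3.137, -0.002, -0.187]
wrist_force: [0.1, -0.8, 0.9]
finger_gap: 0.064
grasp_force: 0.0
```

Now to (.3985, −.376).

Emit:
apply_moves --pt "0.005 -0.1 -0.05" --pt "0.005 -0.155 -0.12" --pt "0.005 -0.155 -0.24" --pt "0.005 -0.155 -0.36" --pt "0.005 -0.155 -0.36" --pt "0.005 -0.155 -0.36" --yaw '[0,0,0,0,0,0]'

```text
t: 32.37
ee_pos: [0.3973, -0.3676, 0.1271]
tcp_rot: [-3.138, 0.004, -0.183]
wrist_force: [0.1, 0.2, 1.2]
finger_gap: 0.0643
grasp_force: 0.0
```

```bash
python3 - <<'E'
from pl import *
s=r.sense();w=r.read_camera("wrist");cv2.imwrite("pics/w10.png",w);find(s,w,(.3985,-.3754))
E
```

```text
found [ 398.6 -377.7] [51.1 71.8] 79.82616424560547 pred px (np.float64(292.6521167583832), np.float64(201.20602975212975)) px [295.30795848 198.85121107]
[ 0.39727408 -0.36759352  0.12713987] [-3.13805083  0.00404289 -0.18316369]
```

Emit:
apply_moves --pt "0 0 -0.1" --pt "0 0 -0.15" --pt "0 0 -0.15" --pt "0 0 -0.15" --yaw '[0,0,0,0]'

```text
t: 32.75
ee_pos: [0.3993, -0.37, 0.0852]
tcp_rot: [3.14, -0.001, -0.183]
wrist_force: [0.8, -0.4, 0.6]
finger_gap: 0.0642
grasp_force: 0.0
```

Emit:
apply_moves --pt "0 -0.025 -0.03" --pt "0 -0.025 -0.1" --pt "0 -0.025 -0.18" --pt "0 -0.025 -0.23" --pt "0 -0.025 -0.248" --pt "0 -0.025 -0.248" --pt "0 -0.025 -0.248" --yaw '[0,0,0,0,0,0,0]'

```text
t: 33.33
ee_pos: [0.3991, -0.378, 0.0099]
tcp_rot: [3.141, -0.001, -0.183]
wrist_force: [-0.5, 0.5, -0.2]
finger_gap: 0.0641
grasp_force: 0.0
```

Emit:
apply_moves --pt "0 0 0" --pt "0 0 0" --pt "0 0 0" --pt "0 0 0" --yaw '[0,0,0,0]' --grip 30

```text
t: 33.67
ee_pos: [0.3994, -0.378, 0.0109]
tcp_rot: [3.14, -0.002, -0.183]
wrist_force: [-1.0, -0.0, 6.2]
finger_gap: 0.0478
grasp_force: 61.2
```

Emit:
apply_moves --pt "0 0 0.05" --pt "0 0 0.15" --pt "0 0 0.28" --pt "0 0 0.41" --pt "0 0 0.54" --pt "0.02 0.1 0.63" --pt "0.04 0.22 0.71" --pt "0.07 0.34 0.76" --pt "0.1 0.46 0.76" --pt "0.13 0.58 0.76" --pt "0.16 0.7 0.76" --pt "0.18 0.82 0.76" --yaw '[0,0,0,0,0,0.005,0.01,0.016,0.022,0.028,0.034,0.041]'

```text
t: 34.67
ee_pos: [0.453, -0.1293, 0.2384]
tcp_rot: [3.14, -0.003, 0.076]
wrist_force: [1.5, 0.3, -1.1]
finger_gap: 0.0477
grasp_force: 62.8
```

Emit:
apply_moves --pt "0 0.12 0" --pt "0 0.25 0" --pt "0 0.38 0" --pt "0 0.51 0" --pt "0 0.64 0" --pt "0 0.77 0" --pt "0 0.9 0" --pt "0 1.0 0" --pt "0 1.0 0" --yaw '[0,0,0,0,0,0,0,0,0]'

```text
t: 35.42
ee_pos: [0.4524, 0.1741, 0.2382]
tcp_rot: [-3.138, -0.003, 0.078]
wrist_force: [0.3, 0.3, -1.2]
finger_gap: 0.0474
grasp_force: 62.8
```

Emit:
apply_moves --pt "0 0.12 0" --pt "0 0.24 0" --pt "0 0.36 0" --pt "0 0.48 -0.03" --pt "0 0.6 -0.06" --pt "0 0.635 -0.15" --pt "0 0.635 -0.27" --pt "0 0.635 -0.39" --pt "0 0.635 -0.5" --pt "0 0.635 -0.52" --pt "0 0.635 -0.52" --pt "0 0.635 -0.52" --yaw '[0,0,0,0,0,0,0,0,0,0,0,0]'

```text
t: 36.42
ee_pos: [0.4534, 0.3596, 0.0823]
tcp_rot: [-3.141, -0.001, 0.074]
wrist_force: [0.4, -0.0, -0.8]
finger_gap: 0.0474
grasp_force: 62.9
```

```bash
python3 - <<'E'
from h import *
s=r.sense();w=r.read_camera("wrist");t=r.read_camera("top");cv2.imwrite("pics/w11.png",np.hstack([w,cv2.resize(t[180:310,90:250],(240,195))if 0 else cv2.copyMakeBorder(cv2.resize(t[205:305,95:175],(240,300)),0,120,0,0,0)]));print(s["ee_pos"],s["tcp_rot"],s["finger_gap"])
E
```

```text
[0.45340054 0.35962703 0.08234715] [-3.14098627e+00 -1.22313296e-03  7.39919443e-02] 0.047406290361769854
```

View pics/w11.png

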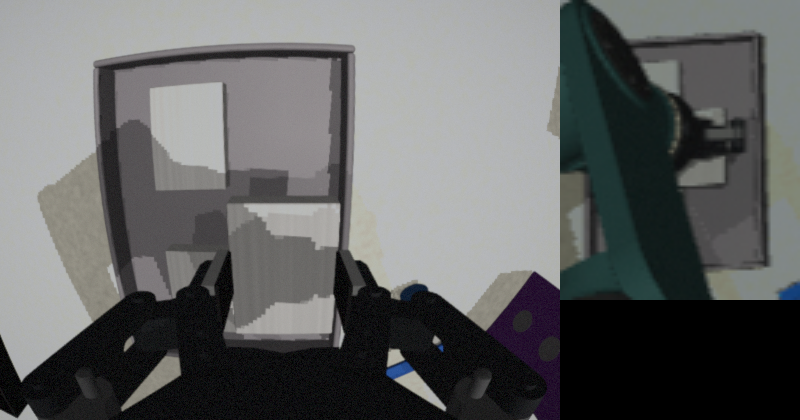

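```bash
python3 - <<'E'
from h import *
s=r.sense();print(s["ee_pos"])
for q,z in[((345,60),.03),((342,180),.03),((330,160),.005),((158,190),.02),((226,188),.02),((226,84),.02),((168,250),.02),((215,248),.02),((97,66),.03),((353,46),.03)]: print(q,at("wrist",*q,z,s).round(4))
E
```

```text
[0.45441102 0.36037084 0.08355053]
(345, 60) [0.5625 0.3312 0.03  ]
(342, 180) [0.4885 0.3263 0.03  ]
(330, 160) [0.4973 0.3312 0.005 ]
(158, 190) [0.4713 0.4476 0.02  ]
(226, 188) [0.4757 0.3996 0.02  ]
(226, 84) [0.5431 0.4031 0.02  ]
(168, 250) [0.4273 0.4417 0.02  ]
(215, 248) [0.4324 0.4065 0.02  ]
(97, 66) [0.5564 0.4921 0.03  ]
(353, 46) [0.5721 0.3269 0.03  ]
```

Clearances for the third plate are about 3 mm on each side, at TCP y ≈ 0.368. I'll lower it in steps, watching the force.

Emit:
apply_moves --pt "0 0.028 0" --pt "0 0.028 -0.06" --pt "0 0.028 -0.12" --pt "0 0.028 -0.17" --pt "0 0.028 -0.2" --pt "0 0.028 -0.21" --pt "0 0.028 -0.21" --pt "0 0.028 -0.21" --yaw '[0,0,0,0,0,0,0,0]'

```text
t: 37.18
ee_pos: [0.4531, 0.3686, 0.0189]
tcp_rot: [-3.141, -0.001, 0.074]
wrist_force: [0.3, 0.2, -0.7]
finger_gap: 0.0477
grasp_force: 62.9
```

Emit:
apply_moves --pt "0 0 -0.01" --pt "0 0 -0.017" --pt "0 0 -0.021" --pt "0 0 -0.023" --pt "0 0 -0.023" --yaw '[0,0,0,0,0]'

```text
t: 37.6
ee_pos: [0.4527, 0.3681, 0.0119]
tcp_rot: [-3.141, -0.001, 0.074]
wrist_force: [-1.9, -1.7, 5.5]
finger_gap: 0.048
grasp_force: 63.6
```

On the floor of the tray. Release slightly and lift.

Emit:
apply_moves --pt "0 0 0" --pt "0 0 0" --pt "0 0 0" --pt "0 0 0.02" --pt "0 0 0.06" --pt "0 0 0.15" --pt "0 0 0.27" --pt "0 0 0.39" --pt "0 0 0.5" --pt "0 0 0.6" --pt "0 0 0.7" --pt "0 0 0.7" --yaw '[0,0,0,0,0,0,0,0,0,0,0,0]' --grip 62

```text
t: 38.6
ee_pos: [0.4557, 0.3701, 0.229]
tcp_rot: [-3.136, -0.011, 0.074]
wrist_force: [0.0, 0.8, 0.2]
finger_gap: 0.0528
grasp_force: 0.0
```

```bash
python3 - <<'E'
from h import *
s=r.sense();w=r.read_camera("wrist");sc=r.read_camera("scene");f=lambda i,a,b:cv2.resize(i,(a,b),interpolation=cv2.INTER_CUBIC)
cv2.imwrite("pics/fin.png",np.hstack([f(w,400,300),f(sc[110:310,110:377],400,300)]));print(s["ee_pos"],s["wrist_force"],s["finger_gap"])
E
```

```text
[0.45573316 0.37012572 0.2289839 ] [0.00103051 0.75949495 0.1634726 ] 0.052815046876789416
```

View pics/fin.png

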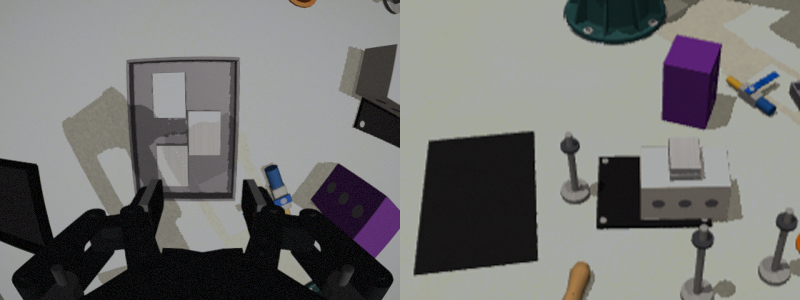

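The three leftover plates lie flat in the tray at (170,95), (204,133) and (172,165). The mat is empty, and the stack of two stands on the lying block at (685,157). The other tools are undisturbed, so I'm handing in.

```bash
python3 -c "
from cell import r
print(r.hand_in())"
```

```text
the job is handed in; nothing more can be done
None
```

I handed in the job after about 39 s of robot time, with no verdict returned: the white block lies flat on the bed plate with its foot end overhanging the plate's +y edge by about 23 mm, two plates are stacked on its middle to 130 mm (level with gauge_a's collar), and the three left-over plates are in the tray.

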